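# Shut down the grinding bench

### The arm

A 6-joint arm with a two-finger parallel gripper is mounted at the origin on the work surface. World frame = base frame: x ahead of the robot, y to its left, z up, the work surface at z = 0. Lengths are in m, angles in rad, forces in N, time in s.
With the tool pointing down it reaches from about 0.275 to 0.875 m from the base axis. Payload 12.5 kg.
Tool frame: the origin (TCP) lies on the centre line of the jaws, within the pads' length; the fingertips stand r.finger_overhang ahead of it and the grasp point (between the pads) lies 3 mm ahead of it (r.finger_overhang is the distance from the TCP to the fingertips, in m); z points along the fingers, y is the direction in which the jaws open and shut (so a half turn about z gives the same grasp; the last joint's range is limited). The gripper opens to 85 mm and grips with 20 to 120 N. Pads are 22 mm wide; open, the fingers measure 114 mm over their backs; the gripper's body (76 mm by 85 mm) begins 54 mm behind the grasp point. The pads swing forward as they close: fully open they stand 13 mm farther back than shut.
Start: joints at [1.175, 0.351, 1.652, -0, 1.139, -0.085], TCP at [0.168, 0.524, 0.253] pointing down, gripper open.
Joint ranges: [-2.75, 2.75], [-0.79, 2.1], [0.01, 2.65], [-1.57, 4.71], [0.07, 3.14], [-2.87, 2.87]. Speed limits (rad/s): [2.22, 2.22, 2.79, 3.14, 3.14, 3.14].

### API

Orientations are given as a unit quaternion [x, y, z, w].
In Python, from cell import r, optics gives the robot as it stands. The module is installed in compiled form; this text tells all that it offers. Calls block until the motion is done:
- r.move_to(position, orientation): joint-space move of the TCP to a pose.
- r.move_linear(position, rot=None, vel=0.15): straight line of the TCP; rot=None keeps the orientation; vel is the mean speed in m/s.
- r.set_joints(angles): joint-space move.
- r.set_gripper(opening, squeeze=None): opening from 0.0 (shut) to 1.0 (fully open); squeeze is the grip in N (None keeps the last); returns when the fingers have stopped.
- r.sleep(seconds).
- r.inverse_kinematics(position, orientation): joint angles nearest the present ones, or None.
- optics.get_image(name): name is "scene" or "top" or "wrist"; returns a dict with "pixels" (384x512x3 uint8, red, green, blue), "depth" (384x512 float32, m along the optical axis (not along the pixel's ray), 0 where there is no reading), "fx", "fy", "cx", "cy" (pixels), "camera_from_world" (4x4, takes a point from world to camera coordinates); the wrist camera has in their place "mount" (4x4, takes a point from camera to tool coordinates, whose origin is the TCP and whose axes are the flange's). Camera axes: x right, y down, z forward; pixel columns grow to the right and rows downward; lengths in m; the calibration is good to about 2 mm. A picture is of the moment at which its call begins: read the wrist's pose just before it.
A pose or a line that the arm cannot do raises r.PlanningError and nothing moves.
- r.hand_in(): hands the job in, once; it reports no verdict.
Readings, each from a call of its own:
- r.current_t(): time.
- r.current_q(): joint angles.
- r.current_qvel(): joint speeds.
- r.current_effort(): joint torques, N m.
- r.current_tool_pos(): TCP position.
- r.current_ee_rot(): TCP orientation.
- r.current_contact_force(): force on the tool from outside, world axes, zero at the start.
- r.current_torque(): the same for the moment, N m.
- r.current_opening(): opening from 0.0 (shut) to 1.0 (fully open).
Only numpy, scipy, OpenCV 4.12 (cv2) and the standard library are available. Lean on these libraries where they do the work, as an engineer would, in place of code of your own. Each camera call takes 0.05 s, during which the arm holds its last target.

### The job

Shut down the grinding bench: with the fingertips gently press the belt stop (the round mushroom-headed button) fully home, and after it the extractor stop (the square-headed button) fully home; both stay down. Do not lift, tip or shift their boxes, do not touch the start-button box, the toggle-switch box, the casting or the spray can, and finish with the hand clear.

Things in the scene. Friction and masses are not known exactly. Their poses are not given: they have to be found in the camera images.
- belt_stop (a joint): travel of the belt stop button, m: 0 = out, 0.008 = fully home (moves straight down into its box). It resists with about 3 N, has no return spring and stays where it is pushed, until it meets its end stop; its head is cushioned on the stem (gives 1 mm per 5 N, at most 4 mm), so when fully home the force climbs gradually and the head springs back by that give when let go
- belt_stop_top (a point): middle of the top of the belt stop: a black domed mushroom head 56 mm across and 14 mm thick, flat over the middle 28 mm, at the centre of its box's top face; while out, its top is 27 mm above the box top (87 mm above the bench), fully home 79 mm. z up
- belt_box: loose grey control box 80 x 80 x 60 mm, 0.9 kg, on rubber feet; origin at the centre of its underside, z up; carries the mushroom-headed belt stop
- fan_stop (a joint): travel of the extractor stop button, m: 0 = out, 0.008 = fully home (moves straight down into its box). It resists with about 3 N, has no return spring and stays where it is pushed, until it meets its end stop; its head is cushioned on the stem (gives 1 mm per 5 N, at most 4 mm), so when fully home the force climbs gradually and the head springs back by that give when let go
- fan_stop_top (a point): middle of the top of the extractor stop: a black flat square head 28 x 28 mm, 12 mm thick, at the centre of its box's top face; while out, its top is 25 mm above the box top (85 mm above the bench), fully home 77 mm. z up
- fan_box: loose grey control box 80 x 80 x 60 mm, 0.9 kg, on rubber feet; origin at the centre of its underside, z up; carries the square-headed extractor stop
- start_button (a joint): travel of the start button, m: 0 = out, 0.006 = pressed; sprung, must be left alone
- start_box: loose grey control box 80 x 80 x 60 mm, 0.9 kg, on rubber feet; origin at the centre of its underside, z up; carries the start button, a low round black button 24 mm across, level with the box top + 7 mm, inside a round steel guard collar 35 mm across and 8 mm high. To be left alone
- lamp_box: loose grey control box 80 x 80 x 60 mm, 0.9 kg, on rubber feet; origin at the centre of its underside, z up; carries the lamp's steel toggle lever, which rises 41 mm above the box top (about 101 mm above the bench). To be left alone
- lamp_toggle_tip (a point): tip of the lamp's toggle lever
- casting: loose aluminium housing casting, 125 x 128 mm and 80 mm high, with a round mouth on top and a short spout on its +y side; origin at the centre of its underside. Stands beyond the boxes; to be left alone
- spray_can: plain aluminium spray can, 60 mm across, 160 mm tall with a narrower white cap, standing upright at the end of the row of boxes on the robot's left; origin at the centre of its underside. To be left alone
Mind the look-alikes: they are no part of the job. Leave any blue or orange look-alike of the belt_box alone.

How it is judged:
By the outcome, as a careful person would: the job done as asked, in the order asked, and still so for the second after the job is handed in, with the robot touching nothing.
It also fails if it takes over 48 s, if anything falls off the work surface, if the arm or the gripper's body presses on something with over 40 N, if the wrist force passes 120 N, or if a joint passes its speed limit or range.

## Working session

There is one attempt and no reset: what is moved stays moved. The work goes in short steps, each a Python script; the robot and the scene stay as the last script left them, time stands still between calls to the robot, and variables do not carry over. Pictures are saved under pics/ and viewed, and the job is handed in when it is done.

```bash
mkdir -p pics; cat > h.py <<'E'
import numpy as np, cv2
from cell import r, optics
def grab(n):
    im=optics.get_image(n); np.savez(f'{n}.npz',**im); return im
def save(p,name,s=1):
    p=cv2.resize(p,None,fx=s,fy=s,interpolation=cv2.INTER_CUBIC); cv2.imwrite('pics/'+name,p[:,:,::-1])
def world(im,u,v,d=None):
    d=im['depth'][int(v),int(u)] if d is None else d
    c=np.array([(u-im['cx'])/im['fx']*d,(v-im['cy'])/im['fy']*d,d,1])
    return (np.linalg.inv(im['camera_from_world'])@c)[:3]
def onplane(im,u,v,z):
    T=np.linalg.inv(im['camera_from_world']); ray=T[:3,:3]@np.array([(u-im['cx'])/im['fx'],(v-im['cy'])/im['fy'],1]); o=T[:3,3]
    return o+ray*(z-o[2])/ray[2]
E
python3 - <<'E'
from h import *
for n in('scene','top'):
    im=grab(n); save(im['pixels'],n+'1.png',1.5); print(n,im['camera_from_world'])
print(r.current_t(),r.finger_overhang,r.current_ee_rot(),r.current_contact_force())
E
```

```text
scene [[-0.81775323  0.5755153   0.00786133  0.44434409]
 [ 0.31027563  0.45229416 -0.83615729 -0.16521407]
 [-0.48477695 -0.68133115 -0.54843339  1.73511254]
 [ 0.          0.          0.          1.        ]]
top [[ 0.02258748 -0.99915363  0.03437778  0.06122445]
 [-0.99608599 -0.02543074 -0.08465211  0.58085959]
 [ 0.08545471 -0.03233115 -0.99581735  1.11243614]
 [ 0.          0.          0.          1.        ]]
0.1 0.022 [ 1.54786065e-01  9.87947869e-01 -5.15527443e-04 -1.26303214e-04] [-0.316319    0.0004717   0.37123702]
```

View pics/scene1.png

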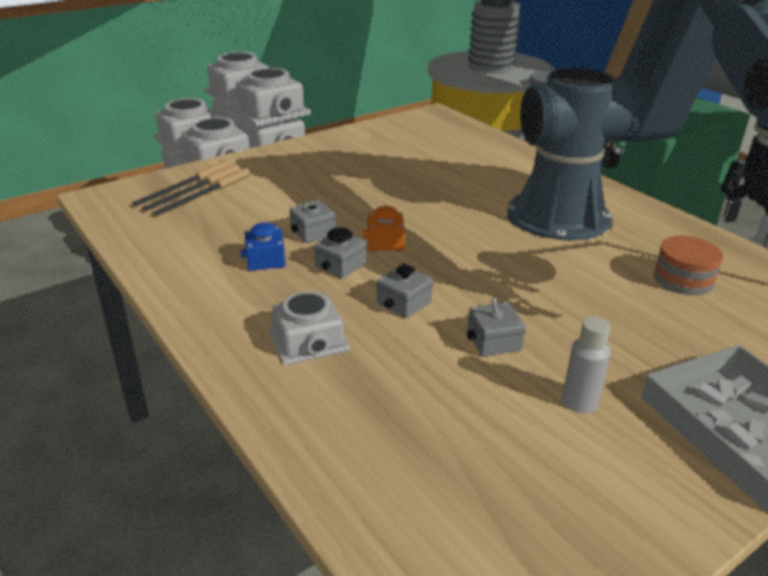

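View pics/top1.png

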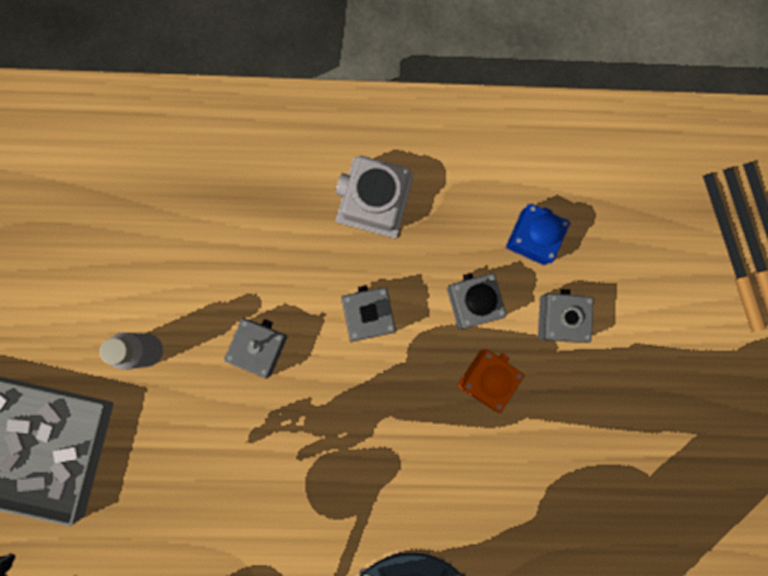

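Top view, in pixels of the 1.5x picture:
- Grey box with black round mushroom at (482,299): the belt stop.
- Grey box with square head at (369,313): the extractor stop.
- Could be mistaken for them: blue box (540,230), orange box (492,378), start box with collar (571,317) and toggle box (256,346).

Next I check the choice in a close crop.

```bash
python3 - <<'E'
from h import *
im=dict(np.load('top.npz'))
save(im['pixels'][170:260,215:405],'crop1.png',4)
for n,u,v in(('belt',482,299),('fan',369,313)):
    u/=1.5;v/=1.5;print(n,world(im,u,v),onplane(im,u,v,.086))
E
```

```text
belt [ 0.56268392 -0.10359699  0.08537338] [ 0.56263673 -0.10347072  0.086     ]
fan [0.5344605  0.08629972 0.08537118] [0.53442974 0.08631478 0.086     ]
```

View pics/crop1.png

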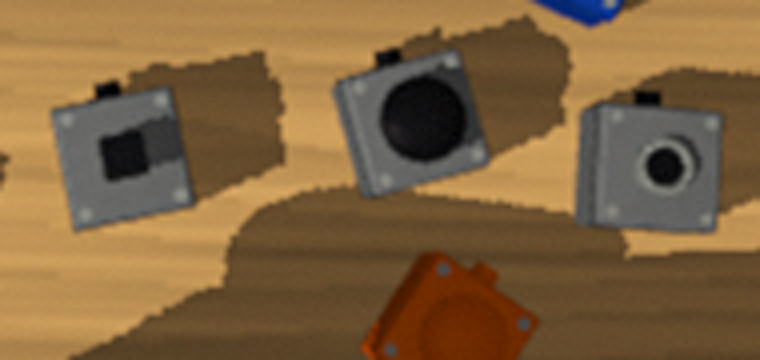

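```bash
cat >> h.py <<'E'
def heads(im):
    v,u=np.mgrid[0:384,0:512]; d=im['depth']
    c=np.stack([(u-im['cx'])/im['fx']*d,(v-im['cy'])/im['fy']*d,d,np.ones_like(d)],-1)
    return (c@np.linalg.inv(im['camera_from_world']).T)[...,:3]
E
python3 - <<'E'
from h import *
im=dict(np.load('top.npz')); P=heads(im)
for n,c in(('belt',(.5627,-.1035)),('fan',(.5344,.0863))):
    m=(np.hypot(P[...,0]-c[0],P[...,1]-c[1])<.045)&(im['depth']>0)
    t=m&(P[...,2]>.069); b=m&(P[...,2]>.05)&(P[...,2]<.066)
    q=P[t]; print(n,t.sum(),(q.min(0)+q.max(0))/2,q.mean(0),np.percentile(q[:,2],[5,50,95]),np.median(P[b][:,2]))
im=dict(np.load('scene.npz')); P=heads(im)
for n,c in(('belt',(.5627,-.1035)),('fan',(.5344,.0863))):
    t=(np.hypot(P[...,0]-c[0],P[...,1]-c[1])<.045)&(im['depth']>0)&(P[...,2]>.081)
    q=P[t]; print(n,t.sum(),(q.min(0)+q.max(0))/2,q.mean(0))
print(r.inverse_kinematics([.5627,-.1035,.22],r.current_ee_rot()))
# yaw so that jaws open along world y
for Q in ([1,0,0,0],[0,1,0,0]): print(r.inverse_kinematics([.5627,-.1035,.22],Q))
E
```

```text
belt 371 [ 0.56263893 -0.10021417  0.08521416] [ 0.56138666 -0.09991308  0.08528744] [0.07967314 0.08577866 0.09008531] 0.06069483208055615
fan 125 [0.53352832 0.08874018 0.08198323] [0.53377888 0.08897315 0.08545279] [0.08173135 0.08541111 0.08918803] 0.06074759160632337
belt 100 [ 0.56919482 -0.09971312  0.08486301] [ 0.57009555 -0.09948166  0.0843747 ]
fan 56 [0.53889078 0.08728615 0.08399481] [0.54081813 0.08839554 0.083702  ]
[-2.62816884e-01  4.26401567e-01  1.62764458e+00 -1.18817334e-03
  1.08768742e+00 -1.52223933e+00]
[-2.63265063e-01  4.26305789e-01  1.62779233e+00 -4.44089210e-16
  1.08749454e+00  1.30753126e+00]
[-2.63265063e-01  4.26305789e-01  1.62779233e+00 -4.44089210e-16
  1.08749454e+00 -1.83406139e+00]
```

```bash
cat >> h.py <<'E'
from scipy.spatial.transform import Rotation as R
def wrist():
    p=np.array(r.current_tool_pos());q=r.current_ee_rot(); im=dict(optics.get_image('wrist'))
    T=np.eye(4);T[:3,:3]=R.from_quat(q).as_matrix();T[:3,3]=p
    im['camera_from_world']=np.linalg.inv(T@im['mount']); return im
E
python3 - <<'E'
from h import *
Q=r.current_ee_rot()
r.set_gripper(0.0,20)
r.move_linear([.5627,-.1010,.25],vel=.3)
print(r.current_t(),r.current_tool_pos(),r.current_contact_force(),r.current_opening())
im=wrist(); np.savez('wrist.npz',**im); save(im['pixels'],'w1.png',1.5)
P=heads(im)
for n,c in(('belt',(.5627,-.1)),('fan',(.5335,.0888))):
    t=(np.hypot(P[...,0]-c[0],P[...,1]-c[1])<.045)&(im['depth']>0)&(P[...,2]>.073)
    q=P[t]
    if len(q): print(n,t.sum(),(q.min(0)+q.max(0))/2,q.mean(0),np.percentile(q[:,2],[5,50,95]))
E
```

```text
3.4833 [ 0.56246168 -0.10040215  0.25010356] [-0.2343915   0.54114068  0.02705298] -0.001939934849565775
belt 34919 [ 0.56430947 -0.09874486  0.20038474] [ 0.55411316 -0.09735296  0.28215231] [0.0870222  0.29805413 0.31857182]
fan 1183 [0.53603357 0.08751913 0.08121188] [0.53550756 0.08570951 0.0845115 ] [0.07829629 0.08525345 0.08664169]
```

View pics/w1.png

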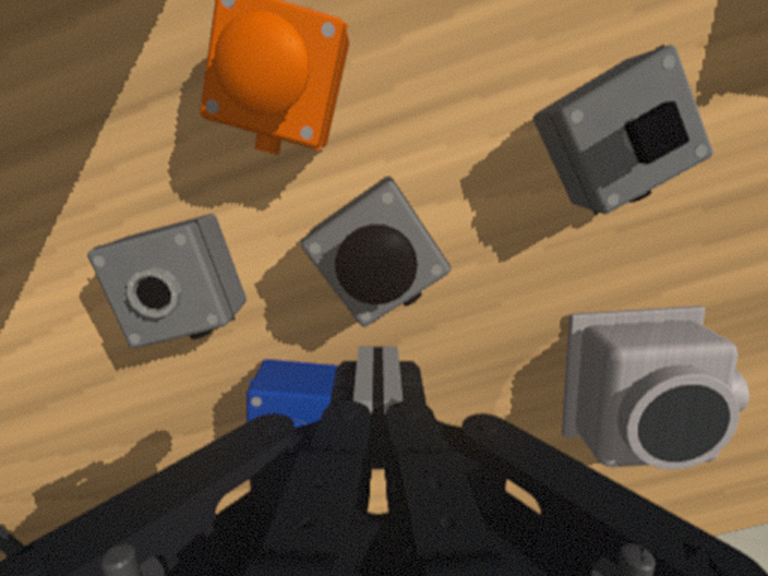

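The wrist view shows the mushroom head at (376,264), the square head at (657,133) and the shut fingertips at (378,350). Next I work out positions from these.

```bash
python3 - <<'E'
from h import *
im=dict(np.load('wrist.npz')); P=heads(im)
print('belt',onplane(im,376/1.5,264/1.5,.085),'fan',onplane(im,657/1.5,133/1.5,.085))
for n,c in(('belt',(.5627,-.1)),('fan',(.5355,.0877))):
    t=(np.hypot(P[...,0]-c[0],P[...,1]-c[1])<.045)&(im['depth']>0)&(P[...,2]>.072)&(P[...,2]<.1)
    q=P[t]; print(n,t.sum(),(q.min(0)+q.max(0))/2,q.mean(0),np.ptp(q,axis=0))
E
```

```text
belt [ 0.56261812 -0.10079025  0.085     ] fan [0.53629573 0.08585005 0.085     ]
belt 2318 [ 0.56430947 -0.10166471  0.08261455] [ 0.56229285 -0.10105451  0.08495578] [0.05524925 0.05523686 0.0136886 ]
fan 1183 [0.53603357 0.08751913 0.08121188] [0.53550756 0.08570951 0.0845115 ] [0.03194164 0.03244921 0.01277964]
```

```bash
cat >> h.py <<'E'
def press(x,y,lim=11.0,zmin=.0965):
    r.move_linear([x,y,.125],vel=.1); r.sleep(.3)
    f0=np.array(r.current_contact_force()); log=[]
    z=.113
    r.move_linear([x,y,z],vel=.04)
    while True:
        f=np.array(r.current_contact_force())-f0; p=r.current_tool_pos()
        log.append((z,round(p[2],4),np.round(f,1).tolist()))
        if f[2]>lim or z<=zmin or np.hypot(f[0],f[1])>8: break
        z-=.001; r.move_linear([x,y,z],vel=.015); r.sleep(.05)
    for l in log: print(*l)
    print(r.current_t(),p)
E
python3 - <<'E'
from h import *
press(.5627,-.1008)
E
```

```text
0.113 0.1127 [0.1, 1.0, 0.4]
0.112 0.1121 [0.3, 0.5, 0.3]
0.111 0.111 [0.2, 1.1, 0.5]
0.11 0.11 [0.8, -0.2, -0.0]
0.109 0.109 [0.4, 0.2, 0.5]
0.108 0.1081 [-0.3, 0.3, 2.7]
0.107 0.107 [0.8, 0.4, 2.3]
0.106 0.106 [0.4, 0.0, 2.3]
0.105 0.105 [0.7, 0.8, 2.6]
0.104 0.104 [0.5, 0.9, 3.1]
0.103 0.103 [0.4, 0.3, 2.5]
0.102 0.102 [0.4, 0.3, 2.4]
0.10099999999999999 0.101 [1.1, -0.8, 2.1]
0.09999999999999999 0.1001 [-0.1, -0.0, 5.6]
0.09899999999999999 0.0994 [-0.5, 1.3, 8.7]
0.09799999999999999 0.0987 [-1.9, -0.2, 11.9]
10.1833 [ 0.56284231 -0.10083722  0.09867263]
```

The resistance was about 2.5 N from TCP z 0.1085 to 0.1005, which is 8 mm of travel. After that the force climbed, so the belt stop met its end stop. Now I lift off and go to the extractor stop.

```bash
python3 - <<'E'
from h import *
r.move_linear([.5627,-.1008,.17],vel=.08)
r.move_linear([.5358,.0865,.17],vel=.2)
press(.5358,.0865)
r.move_linear([.5358,.0865,.19],vel=.08)
r.move_linear([.45,.0,.30],vel=.2)
r.sleep(.3)
print(r.current_t(),r.current_contact_force())
im=wrist(); np.savez('wrist2.npz',**im); save(im['pixels'],'w2.png',1.5); W=heads(im)
im=grab('top'); save(im['pixels'][120:270,140:420],'top2.png',2.7)
im2=grab('scene'); save(im2['pixels'][100:300,100:450],'scene2.png',2.2)
T=heads(im)
for k,P in(('w',W),('t',T)):
  for n,c in(('belt',(.5627,-.1008)),('fan',(.5358,.0865))):
    t=(np.hypot(P[...,0]-c[0],P[...,1]-c[1])<.01)&(P[...,2]<.12)
    b=(np.hypot(P[...,0]-c[0],P[...,1]-c[1])<.045)&(P[...,2]<.064)&(P[...,2]>.055)
    print(k,n,t.sum(),np.median(P[t],0) if t.any() else '',np.median(P[b],0) if b.any() else '')
E
```

```text
0.113 0.1127 [1.0, 0.5, -0.5]
0.112 0.1121 [0.3, 1.3, -0.0]
0.111 0.111 [-0.8, 0.5, -1.0]
0.11 0.11 [-0.5, 1.6, -1.0]
0.109 0.109 [0.2, 0.9, 0.3]
0.108 0.108 [-0.4, 0.9, -0.9]
0.107 0.107 [0.2, 0.7, 0.3]
0.106 0.1061 [-0.7, 1.1, 1.8]
0.105 0.105 [-0.2, 0.9, 1.2]
0.104 0.104 [0.3, 0.8, 0.8]
0.103 0.103 [0.2, 0.5, 1.2]
0.102 0.102 [0.4, 1.0, 0.2]
0.10099999999999999 0.101 [0.6, 0.6, 2.2]
0.09999999999999999 0.1 [0.6, 0.9, 1.6]
0.09899999999999999 0.099 [0.2, 0.3, 1.2]
0.09799999999999999 0.0981 [-0.4, 0.3, 3.9]
0.09699999999999999 0.0973 [-1.6, 1.4, 7.0]
0.09599999999999999 0.0966 [-2.4, 1.4, 11.5]
18.7833 [0.53591809 0.08650432 0.09661547]
21.375 [-0.367826   -0.26231558 -0.49293906]
w belt 166 [ 0.56270317 -0.10058125  0.07922667] [ 0.5376314 -0.1020361  0.060117 ]
w fan 193 [0.53594942 0.08649142 0.07741697] [0.52873848 0.08537744 0.06037675]
t belt 49 [ 0.56355033 -0.10107823  0.08015168] [ 0.56104213 -0.09490736  0.06051444]
t fan 49 [0.53628546 0.08624063 0.07805431] [0.5339396  0.08780088 0.06061187]
```

```bash
sleep 1; ls pics
```

```text
crop1.png
scene1.png
scene2.png
top1.png
top2.png
w1.png
w2.png
```

View pics/scene2.png

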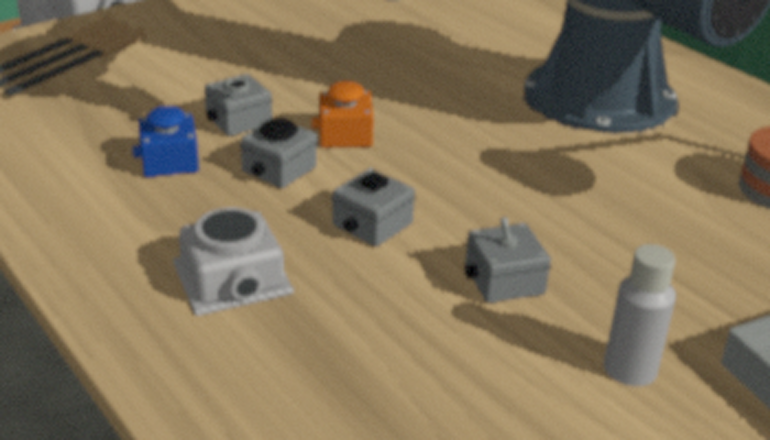

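View pics/w2.png

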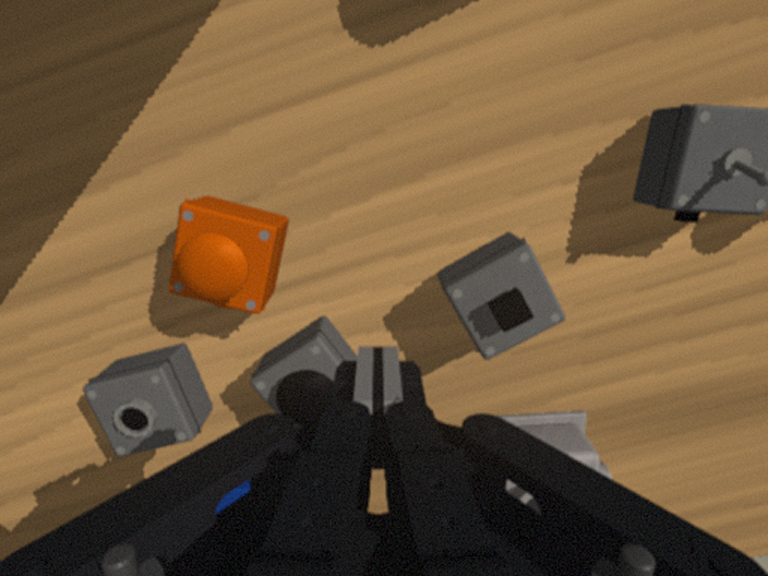

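In the scene view the mushroom (279,130) and the square head (374,182) both sit low on boxes that haven't moved. The wrist view agrees, with the square head at (511,310). The heads measure 79.2 and 77.4 mm high, against 79 and 77 mm when fully home. The hand is clear, so I hand in.

```bash
python3 - <<'E'
from h import *
r.hand_in(); print(r.current_t())
E
```

```text
the job is handed in; nothing more can be done
the job is handed in; nothing more can be done
```

I pressed the belt stop (grey box, black mushroom head) fully home with the shut fingertips, then the extractor stop (square head). I then drew the hand up clear and handed the job in at about 21.5 s.

- **Force:** each press ended at about 12 N, after a plateau of about 1–3 N over roughly 8 mm and then the climb at the end stop.
- **Head heights:** the wrist camera's depth gave 79.2 mm for the belt stop and 77.4 mm for the extractor stop, against 79 and 77 mm when fully home. The top camera read about 1 mm higher on both, within its calibration.
- **Surroundings:** the two stop boxes, the start and toggle boxes, the casting and the spray can looked unmoved in the last pictures. The blue and orange look-alikes did too. The contact force with the hand clear was within noise.
- **Disagreements:** the scene camera's first position fix was 5–7 mm off the other two cameras in x, so I used the wrist camera's position, which agreed with the top camera. Contact with the square head also came about 2 mm lower than expected, but its travel and final height were right.

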